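# Count three red buttons through the gate of a counting tray

## Robot

A 6-joint arm with a two-finger parallel gripper is mounted at the origin on the work surface. World frame = base frame: x ahead of the robot, y to its left, z up, the work surface at z = 0. Lengths are in m, angles in rad, forces in N, time in s.
With the tool pointing down it reaches from about 0.35 to 0.775 m from the base axis. Payload 5.5 kg.
Tool frame: the origin (TCP) lies midway between the tips of the shut fingers; the grasp point (between the pads) lies grip_point_offset behind it (grip_point_offset is the distance from the TCP to the grasp point, in m); z points along the fingers, y is the direction in which the jaws open and shut (so a half turn about z gives the same grasp; the last joint's range is limited). The gripper opens to 85 mm and grips with 20 to 120 N. Pads are 22 mm wide; open, the fingers measure 114 mm over their backs; the gripper's body (76 mm by 85 mm) begins 54 mm behind the grasp point. The pads swing forward as they close: fully open they stand 13 mm farther back than shut.
Start: joints at [-1.246, 0.313, 0.046, 1.304, 0, 1.431], TCP at [0.258, -0.514, 0.231] pointing down, gripper open.
Joint ranges: [-2.76, 2.76], [-0.86, 1.69], [-1.03, 1.26], [-2.2, 2.34], [-1.47, 1.5], [-3.14, 3.14]. Speed limits (rad/s): [2.57, 2.57, 3.14, 3.14, 3.14, 3.14].

## Interface

Orientations are given as a unit quaternion [w, x, y, z].
In Python, from workcell import * gives the robot as it stands.
- The arm moves only by the tool send_rows, never from a script. Its argument "series" is one flat list of numbers, 7 for each row, row after row: the shift along the tool's x, y, z in cm, then the turn, a rotation vector about the tool's x, y, z in degrees, then the opening, from 0 (shut) to 1 (fully open). A call has 1 to 10 rows; each row is the pose to reach, as a shift and turn from the pose commanded when the call began, along the tool's axes at that moment; what a row does not reach only later rows make up. A row lasts 1/12 s, in which the tool goes at most 41.7 mm and 7.16 degrees, less where a joint would pass 70% of its speed; a pose out of reach is approached as far as the arm can. A call with a gripper value outside its range is refused whole. The fingers move at their own pace and stop on an object; "newtons" is the grip in N (left out, the last holds). Time passes only in rows, so rows that repeat a pose let the fingers close. It gives the time, the measured TCP pose, the force and the opening at its end, in the units of the state.
- get_state(): the state, without advancing time (a new reading comes with each control period).
- read_camera(name): name is "scene" or "top" or "wrist"; returns the picture (400x640x3 uint8, blue, green, red); there is no depth.
- camera_info(name): a dict with "K" (3x3 intrinsics, pixels), "xyz" and "attitude" of the camera in the world. Camera axes: x right, y down, z forward; pixel columns grow to the right and rows downward; lengths in m; the calibration is good to about 2 mm. A picture is of the moment at which its call begins: read the wrist's pose just before it. camera_info takes no time and is no camera call; for the wrist camera it gives the pose at the moment of the call.
- hand_in(): hands the job in, once; it reports no verdict.
Trained networks look in the newest picture that a camera, given by its name, has taken for a name from the list of things; names that differ only in an ending like _2 or _b are one class to them, and where a whole thing is asked for, a point or a joint stands for the part that bears it (a point fixed in the world has none). Each returns a list of dicts, best first, with "p" (0 to 1); they miss things now and then, are a little off and sometimes report something else, mostly with a low value. They report only what shows in the picture. A call takes as long as a camera call.
- silhouettes(camera, label): "pixels" (400x640 bool, what is visible of it) and "box" ([left, top, width, height] in pixels, round what is visible of it).
The state is a dict: "clock": time; "joint_pos": joint angles; "qvel": joint speeds; "tau": joint torques, N m; "tcp_pos": TCP position; "orientation": TCP orientation; "wrist_force": force on the tool from outside, world axes, zero at the start; "ft_torque": the same for the moment, N m; "finger_gap": finger opening in m.
Only numpy, scipy, OpenCV 4.12 (cv2) and the standard library are available. Lean on these libraries where they do the work, as an engineer would, in place of code of your own. Each camera call takes 0.05 s, during which the arm holds its last target. There are 200 camera calls.

## Task

Count the three red buttons into the kit box for a bag: with the fingertips, sweep them over the counting tray and out through the gate at its end, one after the other, so that each drops into the white box below before the next follows. Slide them only: no button may be picked up, and the navy buttons, which you may nudge aside, stay lying on the tray. Leave everything else where it stands.

Things in the scene. Friction and masses are not known exactly. Their poses are not given: they have to be found in the camera images.
- counting_tray: Fixed light-wood counting tray. Origin: on the table under its sorting area; x points along the tray to the gate, y across, z up. Flat deck, top 60 mm above the table, from x = -142 mm (inside of back rim) to the lip at x = 105 mm; inside width y = -120 to 120 mm. Rims, cheeks and gate posts stand 14 mm above the deck. Corner ledges outside the cheeks carry a spool and a thimble.
- gate (a point): Middle of the lip, on the deck's surface; axes as the tray's. Gate: 54 mm wide, between two darker posts (tray x 95 to 105 mm, inner faces y = +-27 mm). A button whose centre passes the lip tips off and drops into the box.
- funnel (a point): Point on the deck midway between the two straight funnel cheeks, 53 mm before the lip; axes as the tray's. The cheeks' inner faces run from tray (x 10, y +-120) mm to (x 95, y +-27) mm at the gate posts.
- kit_box: Fixed open white box, 100 (along the tray's x) x 130 x 40 mm, walls and floor 3 mm, pushed in under the lip; it reaches from 17 mm behind to 83 mm beyond the lip. Origin: middle of its underside, on the table; axes as the tray's.
- red_1: Loose red ceramic button, a flat disc 38 mm across and 9 mm thick, about 24 g, lying flat on the tray's deck. Origin: centre of its underside; z is its axis.
- red_2: Loose red ceramic button, a flat disc 38 mm across and 9 mm thick, about 24 g, lying flat on the tray's deck. Origin: centre of its underside; z is its axis.
- red_3: Loose red ceramic button, a flat disc 38 mm across and 9 mm thick, about 24 g, lying flat on the tray's deck. Origin: centre of its underside; z is its axis.
- navy_1: Loose navy-blue ceramic button, same shape and weight as the red ones, lying among them on the deck; it stays on the tray. Origin: centre of its underside; z is its axis.
- navy_2: Loose navy-blue ceramic button, same shape and weight as the red ones, lying among them on the deck; it stays on the tray. Origin: centre of its underside; z is its axis.
- thread_spool: Bystander: spool of pink thread, 30 mm across, 36 mm tall, standing on the tray's corner ledge at about (x 80, y -96) mm. Origin: centre of its underside.
- thimble: Bystander: brass thimble, 21 mm across, 24 mm tall, standing on the tray's other corner ledge at about (x 80, y +96) mm. Origin: centre of its underside.
- paste_bottle: Bystander: white bottle with blue cap, 66 mm across, 210 mm tall, on the table. Origin: centre of its underside.
- water_jar: Bystander: empty glass jar, 74 mm across, 85 mm tall, on the table. Origin: centre of its underside.
- paste_brush: Bystander: flat brush with a wooden handle, lying on the table beyond the tray. Origin: its underside, near mid-length.

How it is judged:
On the way, in this order (a step that is already met when the one before it is completed fails the run):
1. one red button has dropped into the kit box (((height (world z) of red_1 below 0.04 m and x of red_1 in the frame of kit_box between -0.05 and 0.05 m and y of red_1 in the frame of kit_box between -0.065 and 0.065 m) or (height (world z) of red_2 below 0.04 m and x of red_2 in the frame of kit_box between -0.05 and 0.05 m and y of red_2 in the frame of kit_box between -0.065 and 0.065 m) or (height (world z) of red_3 below 0.04 m and x of red_3 in the frame of kit_box between -0.05 and 0.05 m and y of red_3 in the frame of kit_box between -0.065 and 0.065 m))), for 0.2 s.
2. a second red button has followed into the kit box ((((height (world z) of red_1 below 0.04 m and x of red_1 in the frame of kit_box between -0.05 and 0.05 m and y of red_1 in the frame of kit_box between -0.065 and 0.065 m) and (height (world z) of red_2 below 0.04 m and x of red_2 in the frame of kit_box between -0.05 and 0.05 m and y of red_2 in the frame of kit_box between -0.065 and 0.065 m)) or ((height (world z) of red_1 below 0.04 m and x of red_1 in the frame of kit_box between -0.05 and 0.05 m and y of red_1 in the frame of kit_box between -0.065 and 0.065 m) and (height (world z) of red_3 below 0.04 m and x of red_3 in the frame of kit_box between -0.05 and 0.05 m and y of red_3 in the frame of kit_box between -0.065 and 0.065 m)) or ((height (world z) of red_2 below 0.04 m and x of red_2 in the frame of kit_box between -0.05 and 0.05 m and y of red_2 in the frame of kit_box between -0.065 and 0.065 m) and (height (world z) of red_3 below 0.04 m and x of red_3 in the frame of kit_box between -0.05 and 0.05 m and y of red_3 in the frame of kit_box between -0.065 and 0.065 m)))), for 0.2 s.
3. the third red button has followed into the kit box (height (world z) of each of red_1, red_2, red_3 below 0.04 m and x of red_1 in the frame of kit_box between -0.05 and 0.05 m and y of red_1 in the frame of kit_box between -0.065 and 0.065 m and x of red_2 in the frame of kit_box between -0.05 and 0.05 m and y of red_2 in the frame of kit_box between -0.065 and 0.065 m and x of red_3 in the frame of kit_box between -0.05 and 0.05 m and y of red_3 in the frame of kit_box between -0.065 and 0.065 m), for 0.2 s.
At the end, for the whole second after the job is handed in: All three red buttons lie at rest in the kit box (inside its walls, undersides less than 40 mm above the table) and both navy buttons lie flat and at rest on the tray's deck (undersides 55 to 66 mm above the table, tilt under 0.2 rad) (all of step 3 and linear speed of each of red_1, red_2, red_3, navy_1, navy_2 below 0.02 m/s and height (world z) of navy_1 between 0.055 and 0.066 m and angle between each of navy_1, navy_2's own z axis and vertical below 0.2 rad and height (world z) of navy_2 between 0.055 and 0.066 m); the robot touches nothing.
It fails at once if a button is lifted: its underside comes more than 12 mm above the deck (height (world z) of any of red_1, red_2, red_3, navy_1, navy_2 above 0.072 m).
It fails at once if a navy button leaves the tray (height (world z) of any of navy_1, navy_2 below 0.05 m).
It fails at once if the spool or the thimble (10 mm), the bottle, the jar or the brush (15 mm) is moved (distance of any of thread_spool, thimble from where it was at the start of the episode above 0.01 m or distance of any of paste_bottle, water_jar, paste_brush from where it was at the start of the episode above 0.015 m).
It also fails if it takes over 72 s, if anything falls off the work surface, if the arm or the gripper's body presses on something with over 40 N, if the wrist force passes 120 N, or if a joint passes its speed limit or range.

## Working session

There is one attempt and no reset: what is moved stays moved. The work goes in short steps, Python scripts to look and compute and a tool call to move; the robot and the scene stay as the last step left them, time stands still between calls to the robot, and variables do not carry over. Pictures are saved under pics/ and viewed, about 8 in all and at most 12, crops included, and the job is handed in when it is done.

Besides the shell and the picture viewer there is one more tool, called after "Emit:" in YAML: its name, and indented under it one key for each argument. send_rows: Moves the arm, as the interface text tells. Its arguments: {"type":"object","properties":{"series":{"type":"array"},"newtons":{"type":"number"}},"required":["series"]}

```bash
ls; mkdir -p pics; python3 - <<'E'
from workcell import *
import cv2
print(get_state())
for n in("top","scene"):
    cv2.imwrite(f"pics/{n}0.png",read_camera(n)); print(n,camera_info(n))
E
```

```text
pics
{'clock': 0.0, 'joint_pos': array([-1.24559292e+00,  3.13977214e-01,  4.49666016e-02,  1.30359278e+00,
       -1.73795626e-05,  1.43121218e+00]), 'qvel': array([-8.02482463e-05, -5.58236887e-04,  5.77645629e-04,  4.79190059e-04,
       -7.32338274e-04, -2.02092939e-04]), 'tau': array([-3.08297531e-04, -4.80625963e+01,  2.98536104e+01,  1.93534687e-02,
       -5.62483581e-05,  1.08523984e-06]), 'tcp_pos': array([ 0.25756271, -0.51351232,  0.230417  ]), 'orientation': array([-8.98838008e-04,  9.73117479e-01,  2.30307525e-01, -9.23885078e-05]), 'wrist_force': array([ 0.19930235,  0.05433938, -0.29778884]), 'ft_torque': array([ 0.00555792, -0.0519661 ,  0.0353085 ]), 'finger_gap': 0.08527937219914185}
top {'K': array([[486.72636584,   0.        , 325.07230391],
       [  0.        , 486.72636584, 197.55114718],
       [  0.        ,   0.        ,   1.        ]]), 'xyz': array([0.4459062 , 0.01488002, 1.21433867]), 'attitude': array([-0.04834113,  0.70926088, -0.70084839,  0.05851216])}
scene {'K': array([[419.28421063,   0.        , 315.54620161],
       [  0.        , 419.28421063, 198.72274213],
       [  0.        ,   0.        ,   1.        ]]), 'xyz': array([1.20679494, 0.53965199, 0.89504867]), 'attitude': array([-0.14931291,  0.37617547,  0.84882438, -0.34013945])}
```

View pics/top0.png

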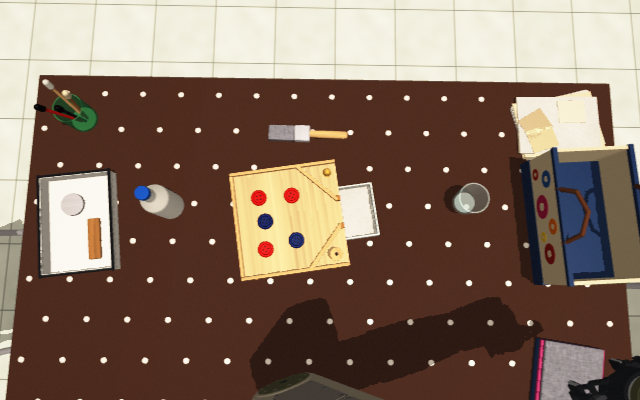

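View pics/scene0.png

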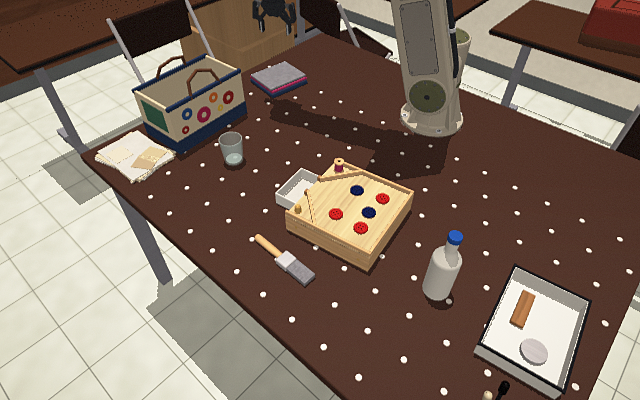

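The top view shows the reds at about (259,198), (291,195) and (265,249). The navies are at (265,221) and (296,240), and the gate posts at about (338,198) and (341,226). In the scene view the bottle, jar and brush are all well clear of the tray.

```bash
cat > h.py <<'E'
from workcell import *
import numpy as np, cv2
from scipy.spatial.transform import Rotation as R
def rot(q): return R.from_quat([q[1],q[2],q[3],q[0]]).as_matrix()
def rays(ci,uv):
    uv=np.atleast_2d(uv).astype(float); d=np.c_[uv,np.ones(len(uv))]@np.linalg.inv(ci["K"]).T
    return d@rot(ci["attitude"]).T
def plane(ci,uv,z):
    d=rays(ci,uv); return ci["xyz"]+d*((z-ci["xyz"][2])/d[:,2])[:,None]
def tri(c1,p1,c2,p2):
    d1,d2=rays(c1,p1)[0],rays(c2,p2)[0]
    s=np.linalg.lstsq(np.c_[d1,-d2],c2["xyz"]-c1["xyz"],rcond=None)[0]
    a,b=c1["xyz"]+s[0]*d1,c2["xyz"]+s[1]*d2
    return (a+b)/2,np.linalg.norm(a-b)
def cen(m):
    v,u=np.nonzero(m); return np.array([u.mean()+0.,v.mean()+0.])
E
python3 - <<'E'
from h import *
np.set_printoptions(precision=4,suppress=True)
C={n:camera_info(n) for n in("top","scene")}
D={}
for n in C:
    read_camera(n)
    for l in("red_1","navy_1","thread_spool","thimble","counting_tray","kit_box"):
        D[n,l]=[s for s in silhouettes(n,l) if s["p"]>.3]
        print(n,l,[(round(s["p"],2),cen(s["pixels"]).round(1).tolist(),int(s["pixels"].sum())) for s in D[n,l]])
for l in("red_1","navy_1"):
    for a in D["top",l]:
        pa=cen(a["pixels"]); best=min((tri(C["top"],pa,C["scene"],cen(b["pixels"]))+(cen(b["pixels"]),) for b in D["scene",l]),key=lambda t:t[1])
        print(l,pa,"tri",best[0],"gap",best[1],"plane",plane(C["top"],pa,.068)[0])
for l in("counting_tray","kit_box"):
    m=D["top",l][0]["pixels"].astype(np.uint8)
    c=max(cv2.findContours(m,0,cv2.CHAIN_APPROX_NONE)[0],key=cv2.contourArea)[:,0]
    w=plane(C["top"],c,.074 if l[0]=="c" else .04)[:,:2].astype(np.float32)
    r=cv2.minAreaRect(w*1000); print(l,r,cv2.boxPoints(r))
for l,z in(("thread_spool",.096),("thimble",.09)):
    for a in D["top",l]: print(l,plane(C["top"],cen(a["pixels"]),z))
E
```

```text
top red_1 [(0.73, [291.7, 194.7], 167), (0.66, [265.8, 248.9], 174), (0.58, [258.9, 197.5], 173)]
top navy_1 [(0.73, [289.1, 219.6], 10431), (0.56, [265.7, 221.0], 183), (0.51, [296.6, 240.3], 187)]
top thread_spool []
top thimble [(0.42, [326.8, 172.2], 60)]
top counting_tray [(0.85, [289.1, 219.1], 10297)]
top kit_box [(0.62, [359.2, 211.0], 1794)]
scene red_1 [(0.68, [359.9, 227.3], 137), (0.56, [382.1, 198.1], 116), (0.42, [335.9, 213.7], 104)]
scene navy_1 []
scene thread_spool [(0.5, [338.5, 165.2], 127)]
scene thimble [(0.44, [297.6, 208.6], 61)]
scene counting_tray [(0.63, [349.6, 213.7], 7480), (0.45, [295.0, 187.8], 934)]
scene kit_box [(0.93, [294.4, 187.7], 898)]
red_1 [291.6647 194.7186] tri [0.6265 0.0805 0.0625] gap 0.0031234707672872512 plane [0.6265 0.079  0.068 ]
red_1 [265.7644 248.8506] tri [0.4973 0.1381 0.0625] gap 0.001706063505571469 plane [0.4975 0.1368 0.068 ]
red_1 [258.9133 197.4566] tri [0.6196 0.1575 0.0623] gap 0.0005091737689132469 plane [0.6189 0.1566 0.068 ]Traceback (most recent call last):
  File "<stdin>", line 12, in <module>
ValueError: min() iterable argument is empty
```

```bash
python3 - <<'E'
from h import *
np.set_printoptions(precision=4,suppress=True)
c=camera_info("top"); img=read_camera("top")
P=lambda uv,z:plane(c,uv,z)
print("navy",P([[265.7,221],[296.6,240.3]],.068))
for l in("counting_tray","kit_box"):
    m=silhouettes("top",l)[0]["pixels"].astype(np.uint8)
    k=max(cv2.findContours(m,0,cv2.CHAIN_APPROX_NONE)[0],key=cv2.contourArea)[:,0]
    w=P(k,.074 if l[0]=="c" else .04)[:,:2].astype(np.float32)
    r=cv2.minAreaRect(w*1000); print(l,r,cv2.boxPoints(r).tolist())
print("thimble",P([326.8,172.2],.09),"posts",P([[338,198],[341.5,226]],.074))
cr=img[155:285,220:385]; cv2.imwrite("pics/crop.png",cv2.resize(cr,None,fx=4.5,fy=4.5,interpolation=cv2.INTER_CUBIC))
E
```

```text
navy [[0.5629 0.1389 0.068 ]
 [0.5183 0.0651 0.068 ]]
counting_tray ((569.3994140625, 84.48719787597656), (259.9664001464844, 257.9862060546875), 8.82141399383545) [[421.1720275878906, 192.0208740234375], [460.7355041503906, -62.913658142089844], [717.6268310546875, -23.046478271484375], [678.0633544921875, 231.8880615234375]]Traceback (most recent call last):
  File "<stdin>", line 7, in <module>
IndexError: list index out of range
```

```bash
python3 - <<'E'
from h import *
img=read_camera("top")
cr=img[155:285,220:385]; cv2.imwrite("pics/crop.png",cv2.resize(cr,None,fx=4.5,fy=4.5,interpolation=cv2.INTER_CUBIC))
E
```

```text
(no output)
```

View pics/crop.png

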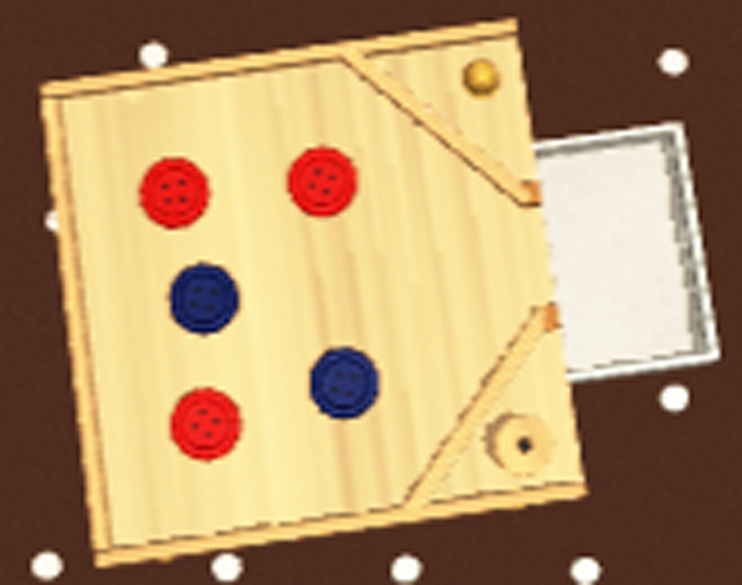

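The crop confirms the layout. Reds are at crop (175,192), (322,182) and (206,424), navies at (204,298) and (344,383), posts at (531,192) and (551,317), and the lip's outer corners at (516,20) and (587,492).

```bash
python3 - <<'E'
from h import *
np.set_printoptions(precision=1,suppress=True)
c=camera_info("top")
def P(xy,z): return plane(c,np.array([220,155])+(np.atleast_2d(xy)+.5)/4.5-.5,z)[:,:2]*1000
co=P([[40,88],[98,567],[587,492],[516,20]],.074); po=P([[531,192],[551,317]],.074)
ax=co[2]+co[3]-co[0]-co[1]; yaw=np.arctan2(ax[1],ax[0])
ay=co[0]+co[3]-co[1]-co[2]; yawp=np.arctan2(ay[1],ay[0])-np.pi/2
yl=po[0]-po[1]; print("yaws",yaw,yawp,np.arctan2(yl[1],yl[0])-np.pi/2,"post sep",np.hypot(*yl))
a=(yaw+yawp)/2; Rm=np.array([[np.cos(a),-np.sin(a)],[np.sin(a),np.cos(a)]])
o=po.mean(0)-Rm@[100,0]; T=lambda w:(w-o)@Rm
print("origin",o,"yaw",a,np.degrees(a)); print("corners",T(co)); print("posts",T(po))
print("cheek inner top starts",T(P([[343,58],[408,500]],.074)))
print("box far corners",T(P([[682,125],[718,357]],.04)))
print("thimble",T(P([480,78],.084)),"spool",T(P([525,444],.096)))
print("red",T(P([[175,192],[322,182],[206,424]],.068)),"navy",T(P([[204,298],[344,383]],.068)))
E
```

```text
yaws -1.4103361049149696 -1.4147776746413863 -1.4068127975825866 post sep 66.82947263188706
origin [572.1  62.9] yaw -1.412556889778178 -80.93354810641581
corners [[-148.9  126. ]
 [-149.  -126.5]
 [ 104.8 -125.7]
 [ 105.9  126.3]]
posts [[ 99.8  33.4]
 [100.2 -33.4]]
cheek inner top starts [[  11.8  119.1]
 [  12.8 -116.2]]
box far corners [[189.1  63. ]
 [187.9 -64.8]]
thimble [[81.8 95.9]] spool [[ 75.9 -97.3]]
red [[-86.   61.5]
 [ -8.5  55.6]
 [-85.6 -61.9]] navy [[-78.1   3.5]
 [-11.7 -51.3]]
```

```bash
cat >> h.py <<'E'
O=np.array([.5721,.0629]); A=np.radians(-80.93); RT=np.array([[np.cos(A),-np.sin(A)],[np.sin(A),np.cos(A)]])
def here(s=None):
    s=s or get_state(); r=rot(s["orientation"]); p=(s["tcp_pos"][:2]-O)@RT*1000
    phi=np.degrees(np.arctan2(-r[1,0],-r[0,0])-A); return np.r_[p,s["tcp_pos"][2]*1000,(phi+180)%360-180]
def todo(*wps):
    """tray poses (x,y,z mm, push heading deg) -> shift cm along tool axes, turn about tool x,y,z deg, from now"""
    s=get_state(); r=rot(s["orientation"]); print("here",here(s).round(1),"F",s["wrist_force"].round(1),"gap",round(s["finger_gap"]*1e3,1),"t",round(s["clock"],2))
    for x,y,z,f in wps:
        w=np.r_[O+RT@[x/1e3,y/1e3],z/1e3]; h=A+np.radians(f)
        X=np.array([-np.cos(h),-np.sin(h),0]); Z=np.array([0,0,-1.]); r2=np.c_[X,np.cross(Z,X),Z]
        print((x,y,z,f),(r.T@(w-s["tcp_pos"])*100).round(2),np.degrees(R.from_matrix(r.T@r2).as_rotvec()).round(1))
def button(x,y,f,back): # tool centre 'back' mm behind a button along heading f
    c=np.radians(f); return x-back*np.cos(c),y-back*np.sin(c)
def look():
    c=camera_info("top"); hsv=cv2.cvtColor(read_camera("top"),cv2.COLOR_BGR2HSV)
    for n,lo,hi in(("red",(0,170,100),(8,255,255)),("navy",(105,130,30),(130,255,160))):
        m=cv2.inRange(hsv,lo,hi); k,_,st,ce=cv2.connectedComponentsWithStats(m)
        for i in range(1,k):
            if st[i,4]>25:
                q=(plane(c,ce[i],.068)[0,:2]-O)@RT*1000
                if abs(q[1])<140 and -160<q[0]<230: print(n,q.round(1),st[i,4])
E
python3 - <<'E'
from h import *
try: print(grip_point_offset)
except Exception as e: print(e)
look()
b=button(-8.5,55.6,-49,36)
todo((*b,150,-49),(*b,62,-49))
E
```

```text
0.0187
red [-8.6 55.7] 185
red [-86.9  61.4] 187
red [-86.1 -61.8] 193
navy [-78.5   3.1] 168
navy [-12.5 -51.5] 165
here [ 520.2 -401.4  231.3  -72.4] F [-0.5 -0.2 -1. ] gap 85.2 t 1.05
(np.float64(-32.11812504365826), np.float64(82.7695448880198), 150, -49) [ 62.82 -38.05   8.13] [  0.    0.  -23.4]
(np.float64(-32.11812504365826), np.float64(82.7695448880198), 62, -49) [ 62.82 -38.05  16.93] [  0.    0.  -23.4]
```

Emit:
send_rows:
  series: [62.8,-38,4,0,0,-23.4,0.17,62.8,-38,4,0,0,-23.4,0.17,62.8,-38,4,0,0,-23.4,0.17,62.8,-38,4,0,0,-23.4,0.17,62.8,-38,4,0,0,-23.4,0.17,62.8,-38,4,0,0,-23.4,0.17,62.8,-38,4,0,0,-23.4,0.17,62.8,-38,4,0,0,-23.4,0.17,62.8,-38,4,0,0,-23.4,0.17,62.8,-38,4,0,0,-23.4,0.17]
  newtons: 40

```text
clock: 1.88
tcp_pos: [0.4802, -0.1601, 0.2088]
orientation: [0.0, 0.906, 0.423, 0.0]
wrist_force: [1.8, -1.0, 0.1]
finger_gap: 0.0145
```

```bash
python3 - <<'E'
from h import *
b=button(-8.5,55.6,-49,36)
todo((*b,140,-49),(*b,62,-49))
E
```

```text
here [ 205.7 -125.9  208.8  -49. ] F [ 1.8 -1.   0.1] gap 14.5 t 1.88
(np.float64(-32.11812504365826), np.float64(82.7695448880198), 140, -49) [31.35 -4.29  6.88] [ 0.1 -0.  -0. ]
(np.float64(-32.11812504365826), np.float64(82.7695448880198), 62, -49) [31.35 -4.29 14.68] [ 0.1 -0.  -0. ]
```

Emit:
send_rows:
  series: [31.3,-4.3,5,0,0,0,0.17,31.3,-4.3,5,0,0,0,0.17,31.3,-4.3,5,0,0,0,0.17,31.3,-4.3,5,0,0,0,0.17,31.3,-4.3,5,0,0,0,0.17,31.3,-4.3,5,0,0,0,0.17,31.3,-4.3,5,0,0,0,0.17,31.3,-4.3,5,0,0,0,0.17,31.3,-4.3,5,0,0,0,0.17,31.3,-4.3,5,0,0,0,0.17]

```text
clock: 2.72
tcp_pos: [0.6475, 0.1071, 0.1574]
orientation: [-0.0, 0.906, 0.424, -0.001]
wrist_force: [-0.4, -0.3, -0.2]
finger_gap: 0.0145
```

```bash
python3 - <<'E'
from h import *
cv2.imwrite("pics/w1.png",read_camera("wrist"))
b=button(-8.5,55.6,-49,36); e=button(40,2,-49,28)
todo((*b,90,-49),(*b,62,-49),(*e,62,-49))
E
```

```text
here [-30.6  80.9 158.  -49. ] F [0.5 0.6 0.5] gap 14.3 t 2.77
(np.float64(-32.11812504365826), np.float64(82.7695448880198), 90, -49) [0.25 0.02 6.8 ] [-0.   0.1  0. ]
(np.float64(-32.11812504365826), np.float64(82.7695448880198), 62, -49) [0.25 0.02 9.6 ] [-0.   0.1  0. ]
(np.float64(21.630347188265795), np.float64(23.131868246237616), 62, -49) [-7.77  0.16  9.61] [-0.   0.1  0. ]
```

View pics/w1.png

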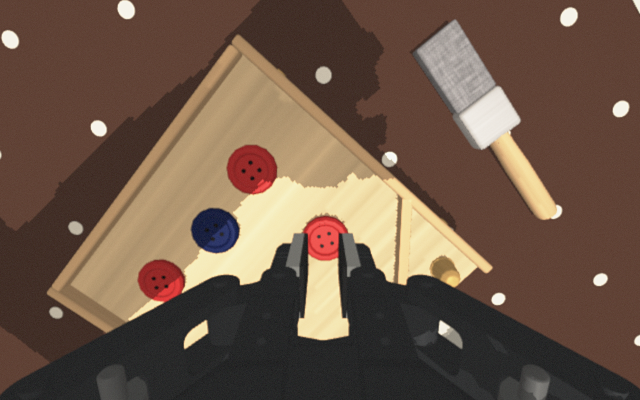

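```bash
python3 - <<'E'
from h import *
c=camera_info("wrist"); np.set_printoptions(precision=1,suppress=True)
uv=[[325,238],[252,169],[162,280],[215,231]]
print("wrist z=.069",(plane(c,uv,.069)[:,:2]-O)@RT*1000)
t=camera_info("top")
from itertools import product
for a,b in zip(uv,[[291.7,194.7],[258.9,197.5],[265.8,248.9],[265.7,221]]):
    p,g=tri(c,a,t,b); print((p[:2]-O)@RT*1000,p[2]*1000,g*1000)
print("cam",(c["xyz"][:2]-O)@RT*1000,c["xyz"][2])
E
```

```text
wrist z=.069 [[-10.6  59. ]
 [-87.6  64.9]
 [-87.1 -56.3]
 [-79.5   6.9]]
[-8. 57.] 61.40937608435613 1.374215450922464
[-87.1  62.3] 59.30833772902119 2.1280962856476444
[-86.4 -61.9] 61.95787892247909 2.1788135795234687
[-78.3   3.5] 62.10453740308258 2.6518056594780335
cam [-74.6 130.5] 0.30061837543337155
```

The wrist view agrees with the top view within about 3 mm: R1 at (325,238), R2 at (252,168), R3 at (162,280) and navy 1 at (215,231). Next I descend behind R1.

Emit:
send_rows:
  series: [0.3,0,2.4,0,0,0,0.17,0.3,0,4.8,0,0,0,0.17,0.3,0,6.8,0,0,0,0.17,0.3,0,8.4,0,0,0,0.17,0.3,0,9.2,0,0,0,0.17,0.3,0,9.5,0,0,0,0.17,0.3,0,9.5,0,0,0,0.17]

```text
clock: 3.35
tcp_pos: [0.6491, 0.1068, 0.0637]
orientation: [-0.0, 0.906, 0.422, -0.0]
wrist_force: [0.2, -0.7, -0.1]
finger_gap: 0.0145
```

```bash
python3 - <<'E'
from h import *
e=button(38,2,-49,28)
todo((*e,62,-49))
E
```

```text
here [-31.2  82.9  63.7 -49.1] F [ 0.2 -0.7 -0.1] gap 14.5 t 3.35
(np.float64(19.630347188265795), np.float64(23.131868246237616), 62, -49) [-7.85 -0.07  0.17] [-0.   0.  -0.1]
```

Emit:
send_rows:
  series: [-0.7,0,0.1,0,0,0,0.17,-1.6,0,0.1,0,0,0,0.17,-2.6,0,0.1,0,0,0,0.17,-3.6,0,0.1,0,0,0,0.17,-4.6,0,0.1,0,0,0,0.17,-5.6,0,0.1,0,0,0,0.17,-6.5,0,0.1,0,0,0,0.17,-7.2,0,0.1,0,0,0,0.17,-7.6,0,0.1,0,0,0,0.17,-7.8,0,0.1,0,0,0,0.17]

```text
clock: 4.18
tcp_pos: [0.5989, 0.0474, 0.0627]
orientation: [-0.0, 0.906, 0.423, -0.0]
wrist_force: [0.5, -0.4, 0.8]
finger_gap: 0.0144
```

Emit:
send_rows:
  series: [1,0,0,0,0,0,0.17,2,0,0,0,0,0,0.17,2,0,-3,0,0,0,0.17,2,0,-4,0,0,0,0.17,2,0,-4,0,0,0,0.17]

```text
clock: 4.6
tcp_pos: [0.6154, 0.0644, 0.1057]
orientation: [0.001, 0.906, 0.423, 0.003]
wrist_force: [0.7, -0.4, 0.3]
finger_gap: 0.0148
```

```bash
python3 - <<'E'
from h import *
print(get_state()["wrist_force"]); look()
w=read_camera("wrist"); cv2.imwrite("pics/w2.png",w); t=read_camera("top"); cv2.imwrite("pics/t2.png",cv2.resize(t[150:290,215:400],None,fx=4,fy=4))
todo((5,2,100,0),(5,2,62,0))
E
```

```text
[ 0.73045548 -0.38921382  0.29577452]
red [48.7 -0.5] 68
here [  5.5  39.7 101.9 -49. ] F [ 0.7 -1.1 -0.3] gap 14.3 t 4.75
(5, 2, 100, 0) [-2.82 -2.51  0.19] [ -0.   0. -49.]
(5, 2, 62, 0) [-2.82 -2.51  3.99] [ -0.   0. -49.]
```

View pics/t2.png

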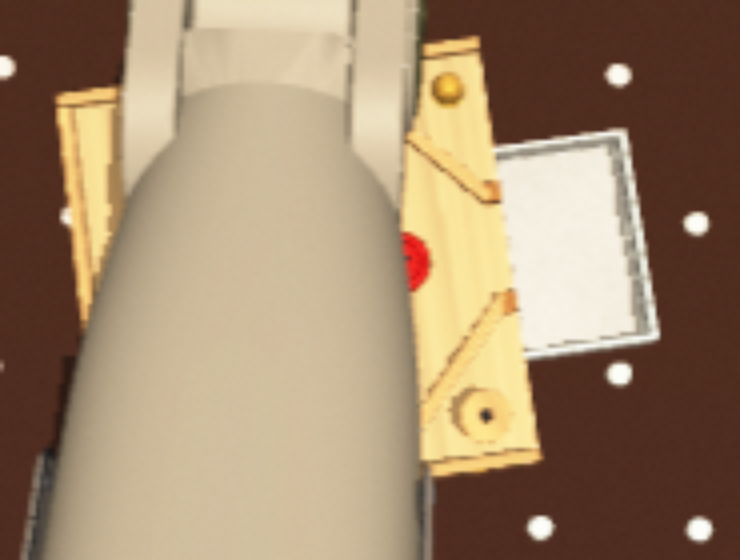

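The picture shows R1 partly under the arm, its right edge at crop (430,262). Its centre is therefore near tray (42,-1), which is lined up with the gate.

Emit:
send_rows:
  series: [-2.8,-2.6,0,0,0,-49,0.17,-2.8,-2.6,0,0,0,-49,0.17,-2.8,-2.6,0,0,0,-49,0.17,-2.8,-2.6,0,0,0,-49,0.17,-2.8,-2.6,0,0,0,-49,0.17,-2.8,-2.6,0,0,0,-49,0.17,-2.8,-2.6,0,0,0,-49,0.17,-2.8,-2.6,0,0,0,-49,0.17,-2.8,-2.6,2,0,0,-49,0.17,-2.8,-2.6,2,0,0,-49,0.17]

```text
clock: 5.58
tcp_pos: [0.572, 0.0587, 0.0792]
orientation: [-0.002, 0.65, 0.76, -0.002]
wrist_force: [-0.9, -0.1, -1.4]
finger_gap: 0.0142
```

```bash
cat >> h.py <<'E'
def wlook(z=.068):
    c=camera_info("wrist"); im=read_camera("wrist"); hsv=cv2.cvtColor(im,cv2.COLOR_BGR2HSV)
    for n,lo,hi in(("red",(0,150,60),(8,255,255)),("navy",(105,130,30),(130,255,160))):
        m=cv2.inRange(hsv,lo,hi); k,_,st,ce=cv2.connectedComponentsWithStats(m)
        for i in range(1,k):
            if st[i,4]>150: print("w",n,((plane(c,ce[i],z)[0,:2]-O)@RT*1000).round(1),st[i].tolist())
    return im
E
python3 - <<'E'
from h import *
look(); cv2.imwrite("pics/w3.png",wlook())
todo((5,0,62,0),(80,0,62,0))
E
```

```text
w red [-88.9  62.9] [422, 7, 84, 89, 5384]
w red [-88.6 -58.8] [154, 10, 83, 88, 5244]
w red [35.6 -0.7] [304, 264, 44, 61, 1926]
w navy [-80.6   5.8] [298, 29, 79, 84, 3352]
w navy [-14.7 -46.1] [195, 174, 71, 68, 2281]
here [ 4.3  0.1 81.3 -0.1] F [ 0.6 -0.3 -0.7] gap 14.7 t 5.68
(5, 0, 62, 0) [-0.07  0.    1.93] [-0.2 -0.  -0.1]
(80, 0, 62, 0) [-7.57  0.02  1.93] [-0.2 -0.  -0.1]
```

View pics/w3.png

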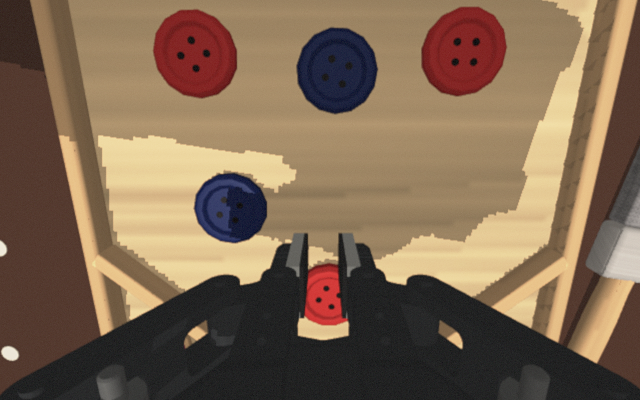

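The wrist view shows R1 at (325,295), centred between the fingers and straight ahead of the gate. I lower, push it out, then back off.

Emit:
send_rows:
  series: [0,0,1,0,0,0,0.17,0,0,1.8,0,0,0,0.17,-0.8,0,1.8,0,0,0,0.17,-1.8,0,1.8,0,0,0,0.17,-2.8,0,1.8,0,0,0,0.17,-3.8,0,1.8,0,0,0,0.17,-4.8,0,1.8,0,0,0,0.17,-5.8,0,1.8,0,0,0,0.17,-6.8,0,1.8,0,0,0,0.17,-7.4,0,1.8,0,0,0,0.17]

```text
clock: 6.52
tcp_pos: [0.5863, -0.0162, 0.0648]
orientation: [0.0, 0.65, 0.76, 0.0]
wrist_force: [0.5, 1.1, 0.3]
finger_gap: 0.0144
```

Emit:
send_rows:
  series: [-0.7,0,0,0,0,0,0.17,-1,0,0,0,0,0,0.17,-1,0,0,0,0,0,0.17,1,0,0,0,0,0,0.17,3,0,-1,0,0,0,0.17,6,0,-4,0,0,0,0.17,9,0,-4,0,0,0,0.17,9,0,-4,0,0,0,0.17]

```text
clock: 7.18
tcp_pos: [0.5717, 0.0792, 0.1065]
orientation: [0.0, 0.647, 0.762, 0.002]
wrist_force: [-0.6, -1.3, 0.5]
finger_gap: 0.0146
```

```bash
python3 - <<'E'
from h import *
look(); wlook()
b=button(-86.5,62,-25,33)
todo((*b,120,-25),(-12,-15,110,-90),(-12,-15,62,-90))
t=read_camera("top"); cv2.imwrite("pics/t3.png",cv2.resize(t[150:290,215:400],None,fx=4,fy=4))
E
```

```text
red [128.5  -7.7] 163
w red [-88.8 -58.9] [178, 62, 69, 71, 3507]
w red [-89.2  63. ] [402, 62, 69, 71, 3523]
w navy [-80.8   5.7] [299, 78, 65, 68, 2607]
w navy [-16.3 -47.4] [211, 196, 59, 57, 1136]
here [-1.290e+01  1.400e+00  1.048e+02  1.000e-01] F [ 0.8 -0.4 -0.1] gap 14.5 t 7.28
(np.float64(-116.40815697220944), np.float64(75.94640263744309), 120, -25) [10.33  7.48 -1.52] [ 0.   0.  25.1]
(-12, -15, 110, -90) [-0.08 -1.64 -0.52] [ 0.   0.  90.1]
(-12, -15, 62, -90) [-0.08 -1.64  4.28] [ 0.   0.  90.1]
```

View pics/t3.png

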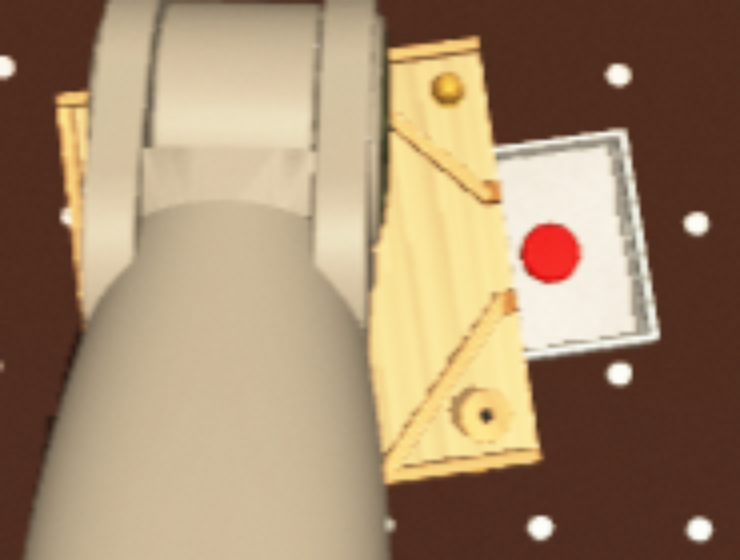

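R1 lies in the box at crop (551,253). R2 is next, so I move to the point behind it.

Emit:
send_rows:
  series: [10.3,7.5,-1.5,0,0,25,0.17,10.3,7.5,-1.5,0,0,25,0.17,10.3,7.5,-1.5,0,0,25,0.17,10.3,7.5,-1.5,0,0,25,0.17,10.3,7.5,-1.5,0,0,25,0.17,10.3,7.5,0,0,0,25,0.17,10.3,7.5,1.5,0,0,25,0.17,10.3,7.5,1.5,0,0,25,0.17,10.3,7.5,1.5,0,0,25,0.17]

```text
clock: 8.08
tcp_pos: [0.6282, 0.1859, 0.0881]
orientation: [-0.001, 0.799, 0.602, -0.002]
wrist_force: [-0.0, -0.3, 0.4]
finger_gap: 0.0144
```

```bash
python3 - <<'E'
from h import *
wlook()
b=button(-86.5,62,-25,33); e=button(40,2,-25,28)
todo((*b,62,-25),(*e,62,-25))
E
```

```text
w red [-90.7  63.8] [305, 247, 36, 59, 1770]
here [-112.9   75.7   89.3  -25.1] F [ 0.3 -0.1 -0.4] gap 14.4 t 8.13
(np.float64(-116.40815697220944), np.float64(75.94640263744309), 62, -25) [ 0.33 -0.12  2.73] [-0.1  0.1 -0.1]
(np.float64(14.623381962973802), np.float64(13.833311328739585), 62, -25) [-14.17  -0.2    2.74] [-0.1  0.1 -0.1]
```

Emit:
send_rows:
  series: [0.4,-0.1,0,0,0,0,0.17,0.4,-0.1,1,0,0,0,0.17,0.4,-0.1,2,0,0,0,0.17,0.4,-0.1,2.6,0,0,0,0.17,0.4,-0.1,2.6,0,0,0,0.17,0,-0.1,2.6,0,0,0,0.17,-0.8,-0.1,2.6,0,0,0,0.17,-1.8,-0.1,2.6,0,0,0,0.17,-2.8,-0.1,2.6,0,0,0,0.17,-3.8,-0.1,2.6,0,0,0,0.17]

```text
clock: 8.97
tcp_pos: [0.618, 0.1504, 0.0639]
orientation: [0.0, 0.799, 0.602, 0.0]
wrist_force: [-0.2, 0.6, -1.1]
finger_gap: 0.0145
```

Emit:
send_rows:
  series: [-1,0,0,0,0,0,0.17,-2,0,0,0,0,0,0.17,-3.1,0,0,0,0,0,0.17,-4.2,0,0,0,0,0,0.17,-5.3,0,0,0,0,0,0.17,-6.4,0,0,0,0,0,0.17,-7.5,0,0,0,0,0,0.17,-8.6,0,0,0,0,0,0.17,-9.6,0,0,0,0,0,0.17,-10.3,0,0,0,0,0,0.17]

```text
clock: 9.8
tcp_pos: [0.5895, 0.0513, 0.0636]
orientation: [0.0, 0.799, 0.602, -0.0]
wrist_force: [-0.4, 0.3, 0.2]
finger_gap: 0.0145
```

```bash
python3 - <<'E'
from h import *
wlook();look()
e=button(40,2,-25,28)
todo((*e,62,-25),(5,0,85,0))
E
```

```text
w red [-88.2 -57.5] [22, 81, 94, 88, 5914]
w red [37.9  3.6] [297, 269, 52, 68, 2373]
w navy [-80.7   6.5] [162, 26, 90, 94, 5591]
w navy [-15.6 -47.2] [141, 221, 78, 71, 3942]
red [128.5  -7.7] 163
here [ 14.1  15.4  63.5 -25.1] F [ 0.1 -0.2 -0.2] gap 14.8 t 9.9
(np.float64(14.623381962973802), np.float64(13.833311328739585), 62, -25) [-0.11 -0.12  0.15] [-0.   0.  -0.1]
(5, 0, 85, 0) [ 0.17 -1.78 -2.14] [ -0.    0.  -25.1]
```

R2 is now near (39,3). I back off, turn to heading 0, and push it out.

Emit:
send_rows:
  series: [1,0,0,0,0,0,0.17,1.5,0,-1,0,0,-3,0.17,1.5,-1,-2.2,0,0,-10,0.17,0.5,-1.8,-2.2,0,0,-17,0.17,0.3,-1.8,-2.2,0,0,-24,0.17,0.2,-1.8,-2.2,0,0,-25,0.17,0.2,-1.8,-2.2,0,0,-25,0.17]

```text
clock: 10.48
tcp_pos: [0.5735, 0.0604, 0.0857]
orientation: [0.0, 0.65, 0.76, 0.0]
wrist_force: [-0.0, -0.3, 0.7]
finger_gap: 0.0153
```

```bash
python3 - <<'E'
from h import *
wlook()
todo((4,0,62,0),(86,0,62,0))
E
```

```text
w red [-88.5 -58.7] [156, 17, 80, 84, 4849]
w red [38.3  0.9] [304, 266, 42, 60, 1876]
w navy [-80.8   5.8] [295, 35, 76, 80, 3232]
w navy [-15.4 -45.7] [196, 175, 69, 65, 2040]
here [ 2.8  1.  85.6 -0.2] F [ 0.8  0.3 -1.7] gap 14.7 t 10.53
(4, 0, 62, 0) [-0.12 -0.1   2.36] [ 0.  -0.  -0.2]
(86, 0, 62, 0) [-8.32 -0.07  2.35] [ 0.  -0.  -0.2]
```

Emit:
send_rows:
  series: [0,-0.1,1.2,0,0,0,0.17,0,-0.1,2.2,0,0,0,0.17,-0.8,-0.1,2.2,0,0,0,0.17,-1.8,-0.1,2.2,0,0,0,0.17,-2.8,-0.1,2.2,0,0,0,0.17,-3.8,-0.1,2.2,0,0,0,0.17,-4.8,-0.1,2.2,0,0,0,0.17,-5.8,-0.1,2.2,0,0,0,0.17,-6.8,-0.1,2.2,0,0,0,0.17,-7.6,-0.1,2.2,0,0,0,0.17]

```text
clock: 11.37
tcp_pos: [0.5845, -0.0172, 0.0639]
orientation: [0.0, 0.65, 0.76, 0.0]
wrist_force: [0.3, 0.6, -0.1]
finger_gap: 0.0142
```

Emit:
send_rows:
  series: [-0.7,0,0,0,0,0,0.17,-1,0,0,0,0,0,0.17,-1,0,0,0,0,0,0.17,1,0,0,0,0,0,0.17,3,0,-1,0,0,0,0.17,6,0,-4,0,0,0,0.17,9,0,-4,0,0,0,0.17,9,0,-4,0,0,0,0.17]

```text
clock: 12.03
tcp_pos: [0.5699, 0.078, 0.1055]
orientation: [0.0, 0.647, 0.762, 0.002]
wrist_force: [-0.6, -1.0, -0.4]
finger_gap: 0.0145
```

```bash
python3 - <<'E'
from h import *
look(); wlook()
todo((-12,-15,100,-90),(-12,-15,62,-90))
print(get_state()["joint_pos"])
t=read_camera("top"); cv2.imwrite("pics/t4.png",cv2.resize(t[150:290,215:400],None,fx=4,fy=4))
E
```

```text
red [131.7  -7.6] 195
w red [-88.8 -58.9] [181, 60, 69, 71, 3527]
w navy [-80.9   5.6] [302, 76, 66, 68, 2608]
w navy [-16.9 -47.2] [213, 195, 60, 57, 1192]
here [-1.200e+01 -6.000e-01  1.038e+02  1.000e-01] F [ 0.3 -1.   0.6] gap 14.5 t 12.13
(-12, -15, 100, -90) [ 0.01 -1.44  0.38] [ 0.   0.  90.1]
(-12, -15, 62, -90) [ 0.01 -1.44  4.18] [ 0.   0.  90.1]
[-9.23361437e-03  3.79735344e-01 -1.79779702e-01  1.01088270e+00
 -3.21607558e-04  1.40078843e+00]
```

View pics/t4.png

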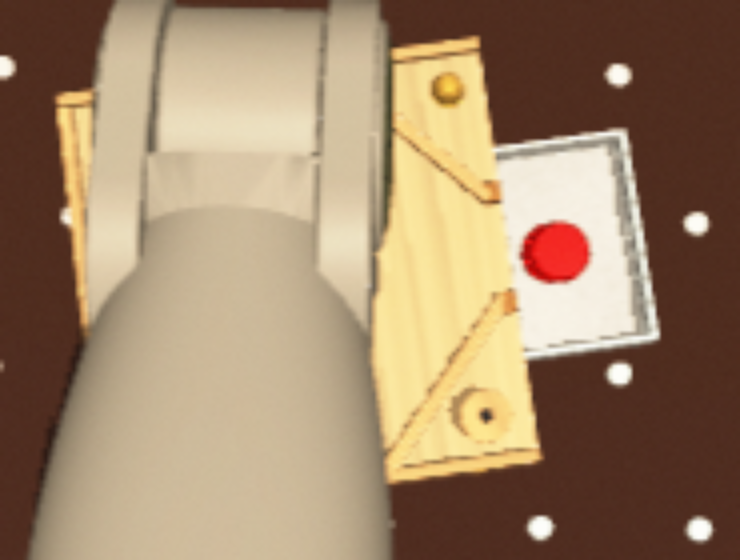

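R2 has dropped onto R1 in the box at crop (557,252). Before R3, I nudge navy 2 aside toward -y with the side of the fingers.

Emit:
send_rows:
  series: [0,0,2,0,0,0,0.17,0,0,3.4,0,0,0,0.17,0,0,4,0,0,0,0.17,0,-0.8,4,0,0,0,0.17,0,-1.6,4,0,0,0,0.17,0,-2.4,4,0,0,0,0.17,0,-3.2,4,0,0,0,0.17,0,-4,4,0,0,0,0.17,0,-4.5,4,0,0,0,0.17,0,-4.8,4,0,0,0,0.17]

```text
clock: 13.02
tcp_pos: [0.5219, 0.0656, 0.0642]
orientation: [0.0, 0.649, 0.761, 0.0]
wrist_force: [0.6, 0.5, 0.2]
finger_gap: 0.0145
```

Emit:
send_rows:
  series: [0,1,0,0,0,0,0.17,0,2,-1,0,0,0,0.17,0,3,-4,0,0,0,0.17,2,3,-5,0,0,0,0.17,5,0,-5,0,0,-5,0.17,7,-1,-5,0,0,-10,0.17,9,-2,-5,0,0,-15,0.17,10,-3,-5,0,0,-20,0.17,10,-3,-5,0,0,-25,0.17,10,-3,-5,0,0,-25,0.17]

```text
clock: 13.85
tcp_pos: [0.4765, 0.1605, 0.1139]
orientation: [0.0, 0.467, 0.884, 0.0]
wrist_force: [-0.5, -0.1, 0.5]
finger_gap: 0.0146
```

```bash
python3 - <<'E'
from h import *
look(); cv2.imwrite("pics/w5.png",wlook())
b=button(-86.5,-62,25,33)
todo((*b,85,25),(*b,62,25))
E
```

```text
red [131.7  -7.6] 195
red [-82.7 -61. ] 150
navy [-78.5   3. ] 167
navy [-12.8 -85.1] 161
w red [-87.2 -66. ] [308, 234, 32, 53, 1365]
here [-110.6  -78.1  113.9   24.8] F [0.  0.1 0.3] gap 14.7 t 13.95
(np.float64(-116.40815697220944), np.float64(-75.94640263744309), 85, 25) [0.44 0.44 2.89] [ 0.   0.  -0.2]
(np.float64(-116.40815697220944), np.float64(-75.94640263744309), 62, 25) [0.44 0.44 5.19] [ 0.   0.  -0.2]
```

View pics/w5.png

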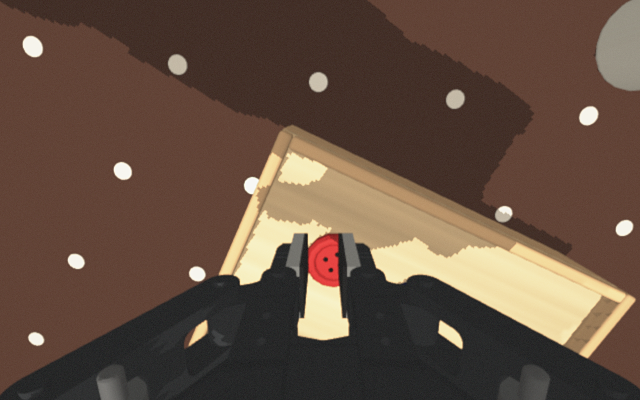

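R3 shows at (327,260) between the fingers, and navy 2 has moved to tray (-13,-85), clear of the path. I descend and push R3 toward the funnel.

Emit:
send_rows:
  series: [0.4,0.4,1,0,0,0,0.17,0.4,0.4,3,0,0,0,0.17,0.4,0.4,4.4,0,0,0,0.17,0.4,0.4,5,0,0,0,0.17,0.4,0.4,5,0,0,0,0.17,0,0.4,5,0,0,0,0.17,-0.8,0.4,5,0,0,0,0.17,-1.8,0.4,5,0,0,0,0.17,-2.8,0.4,5,0,0,0,0.17,-3.8,0.4,5,0,0,0,0.17]

```text
clock: 14.78
tcp_pos: [0.5032, 0.1294, 0.0643]
orientation: [0.001, 0.47, 0.883, 0.0]
wrist_force: [-0.3, 0.6, 0.7]
finger_gap: 0.0147
```

Emit:
send_rows:
  series: [-1,0,0,0,0,0,0.17,-2,0,0,0,0,0,0.17,-3.1,0,0,0,0,0,0.17,-4.2,0,0,0,0,0,0.17,-5.3,0,0,0,0,0,0.17,-6.4,0,0,0,0,0,0.17,-7.5,0,0,0,0,0,0.17,-8.6,0,0,0,0,0,0.17,-9.6,0,0,0,0,0,0.17,-10.3,0,0,0,0,0,0.17]

```text
clock: 15.62
tcp_pos: [0.5603, 0.0439, 0.0636]
orientation: [0.0, 0.47, 0.883, -0.0]
wrist_force: [-0.6, 0.8, 0.6]
finger_gap: 0.0148
```

```bash
python3 - <<'E'
from h import *
wlook();look()
todo((4,0,85,0))
E
```

```text
w red [40.9 -3.4] [297, 268, 52, 69, 2358]
w navy [-80.7   4.7] [420, 31, 90, 93, 5722]
w navy [-18.9 -79.2] [169, 91, 85, 85, 964]
w navy [-13.7 -84.9] [176, 102, 65, 65, 918]
red [131.7  -7.6] 195
navy [-90.8   6.2] 27
here [ 16.9 -14.6  63.5  24.9] F [-0.1  0.4 -0.9] gap 14.4 t 15.72
(4, 0, 85, 0) [ 0.56  1.86 -2.15] [ 0.   0.  24.9]
```

Emit:
send_rows:
  series: [1,0,0,0,0,0,0.17,1.5,0,-1,0,0,3,0.17,1.5,1,-2.2,0,0,10,0.17,0.6,1.9,-2.2,0,0,17,0.17,0.6,1.9,-2.2,0,0,24,0.17,0.6,1.9,-2.2,0,0,25,0.17,0.6,1.9,-2.2,0,0,25,0.17]

```text
clock: 16.3
tcp_pos: [0.5708, 0.0617, 0.0854]
orientation: [-0.0, 0.648, 0.762, -0.0]
wrist_force: [-0.1, -0.2, -0.6]
finger_gap: 0.0148
```

```bash
python3 - <<'E'
from h import *
wlook()
todo((4,0,62,0),(86,0,62,0))
E
```

```text
w red [41.4 -1.8] [298, 273, 50, 59, 1982]
w navy [-80.7   6. ] [302, 39, 75, 80, 3232]
w navy [-15.7 -81.9] [138, 177, 70, 65, 3057]
here [ 1.2 -1.6 85.3  0.2] F [-1.2  0.1  0.9] gap 14.4 t 16.35
(4, 0, 62, 0) [-0.29  0.16  2.33] [-0.1 -0.   0.2]
(86, 0, 62, 0) [-8.49  0.14  2.33] [-0.1 -0.   0.2]
```

Emit:
send_rows:
  series: [0,0.1,1.2,0,0,0,0.17,0,0.1,2.2,0,0,0,0.17,-0.9,0.1,2.2,0,0,0,0.17,-1.9,0.1,2.2,0,0,0,0.17,-2.9,0.1,2.2,0,0,0,0.17,-3.9,0.1,2.2,0,0,0,0.17,-4.9,0.1,2.2,0,0,0,0.17,-5.9,0.1,2.2,0,0,0,0.17,-6.9,0.1,2.2,0,0,0,0.17,-7.8,0.1,2.2,0,0,0,0.17]

```text
clock: 17.18
tcp_pos: [0.5854, -0.0176, 0.0639]
orientation: [0.0, 0.649, 0.76, 0.0]
wrist_force: [0.8, 0.5, -0.0]
finger_gap: 0.0142
```

Emit:
send_rows:
  series: [-0.7,0,0,0,0,0,0.17,-1,0,0,0,0,0,0.17,-1,0,0,0,0,0,0.17,1,0,0,0,0,0,0.17,3,0,-1,0,0,0,0.17,4,0,-4,0,0,0,0.17,4,0,-8,0,0,0,0.17,4,-5,-12,0,0,0,0.17,4,-9,-14,0,0,0,0.17,4,-13,-14,0,0,0,0.17]

```text
clock: 18.02
tcp_pos: [0.4723, 0.0065, 0.2024]
orientation: [0.002, 0.649, 0.761, 0.002]
wrist_force: [0.5, -0.8, 1.7]
finger_gap: 0.0142
```

```bash
python3 - <<'E'
from h import *
look(); wlook(); todo((-40,-150,190,0))
s=read_camera("scene"); cv2.imwrite("pics/s4.png",cv2.resize(s[130:290,240:470],None,fx=3.4,fy=3.4))
E
```

```text
red [128.5  -6.2] 200
navy [-78.8   3.2] 165
w red [111.9 -17.6] [411, 252, 32, 25, 630]
w navy [-80.6   4.7] [453, 21, 46, 49, 1540]
w navy [-14.9 -83.1] [344, 108, 41, 42, 1119]
here [  38.5 -113.9  200.9   -0. ] F [ 1.   0.1 -0.6] gap 14.5 t 18.12
(-40, -150, 190, 0) [ 7.85 -3.61  1.1 ] [-0.1 -0.  -0. ]
```

View pics/s4.png

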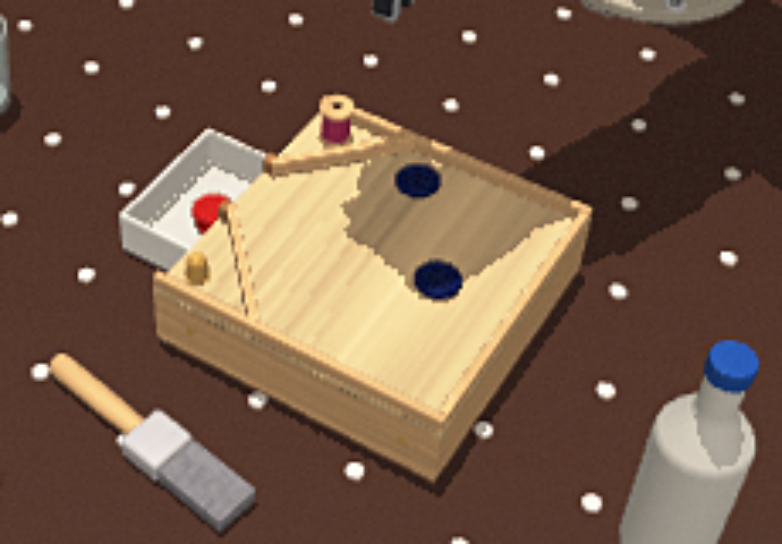

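All three reds are in the box, stacked at crop (212,213). Both navies lie flat on the deck at (418,181) and (438,280), and the spool, thimble, brush and bottle are in place. I check that everything is at rest, then hand in.

```bash
python3 - <<'E'
from h import *
look(); 
for _ in range(4): read_camera("scene")
look()
c,t=camera_info("scene"),camera_info("top")
def f(n):
    m=cv2.inRange(cv2.cvtColor(read_camera(n),cv2.COLOR_BGR2HSV),(0,170,100),(8,255,255)); k,_,st,ce=cv2.connectedComponentsWithStats(m)
    return [(x.round(1).tolist(),int(s[4])) for x,s in zip(ce[1:],st[1:]) if s[4]>25 and 200<x[0]<420 and 120<x[1]<300]
a,b=f("scene"),f("top"); print(a,b); p,g=tri(c,a[0][0],t,b[0][0]); print(p,g)
print(hand_in())
E
```

```text
red [128.6  -7.4] 215
navy [-78.8   3.2] 166
red [129.   -4.7] 175
navy [-78.8   3.2] 165
[([300.5, 191.5], 56)] [([352.0, 211.6], 173)]
[ 0.59645717 -0.0716976   0.0192957 ] 0.008303762527952755
the job is handed in; nothing more can be done
None
```

All three red buttons are in the kit box, pushed out through the gate one after the other. I handed in at about 18.5 s of the 72 s allowed. One thing is unconfirmed: whether the third button had come to rest at that moment.

I pushed each button with two slightly spread fingertips about 4 mm above the deck. Red 1 and red 2 went first. I then nudged navy 2 about 34 mm aside so red 3 could follow.

**Last checks:**
- **Reds:** none is left on the tray. They lie in a heap at about tray (129, -5) mm, inside the box. Two views put what shows of the heap about 19 mm above the table, under the 40 mm limit, but the two sight lines miss each other by 8 mm.
- **Navies:** both lay flat on the deck in the last scene picture. Navy 1 had not moved; navy 2 is at about (-13, -85) mm.
- **Other things:** the spool, thimble, brush and bottle looked untouched in that picture. The jar was only partly in view. The arm was clear of everything, and the readings after each move never showed more than about 2 N at the wrist.

**What disagreed:** across my last three top-camera readings, spanning about half a second, the red heap's centre and visible area still changed by a few millimetres (area 200, 215, then 175 pixels). The third button may still have been settling. The script handed in right after printing those readings, so I did not wait to see it stop; I should have.

Triangulated button heights also came out up to 7 mm lower than the given dimensions. I relied on the stated heights, and the pushes agreed with them.

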